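Tighten the pulley nut and snap the drive cover onto the key machine

TASK

On the bench key machine, first turn the big hex nut on the pulley clockwise (seen from above) until it is fully tight against its stop. Then pick up the grey clip-on cover, set it squarely over the pulley and press it down until its clips snap in, and keep pressing so that the rubber gasket stays well squashed: finish while still holding the cover pressed down, do not let go. Leave the polish tin, spray can, wrench and shoe brush where they are.

Things in the scene. Friction and masses are not known exactly. Their poses are not given: they have to be found in the camera images.
- machine: Fixed red bench key machine. Origin on the table under the pulley's spindle axis; z up, x towards its motor. Casting 290 x 220 mm, from 90 mm behind to 200 mm beyond the origin along x, flat deck 60 mm above the table. The black motor lies across it 119 to 191 mm beyond the origin, up to 126 mm above the table; a low key vise (20 mm high) sits beside it.
- seat (a point): Point on the machine's deck, on the spindle axis, 60 mm above the table; axes as the machine's. The cover belongs centred here, its x along this x (either way round). Two aluminium end guides, 20 mm high with rounded tops, stand at x = +-34 mm (outer faces +-40 mm) and enter the cover's ends with 2 mm of play.
- nut_grip (a point): Centre of the steel hex nut on the pulley: 36 mm across flats, 22 mm high, centre 39 mm above the deck (spindle end at 52 mm). Turns with the nut; x is normal to a pair of flats, the other pairs are 60 and 120 degrees round. Within 80 mm of the axis only nut and spindle rise above 26 mm over the deck.
- nut (a joint): Turn of the nut in rad, growing clockwise seen from above; stop (fully tight) at 1.9, starts between 0.7 and 1.2; at 0 nut_grip's x lies along the machine's x. It stays where it is left (about 0.12 N m of friction), and does not rise or sink as it turns.
- cover: Loose grey plastic clip-on cover, an open-bottomed box 92 (x) x 72 (y) x 58 mm high, about 120 g, free inside up to 54 mm, grip rib on top. Origin: centre of its underside; z up, x along its length. Each long side has a window (6 to 22 mm up) over a round 6 mm clip bar along the lower edge. Stands upright on the table left or right of the machine.
- cover_rib (a point): Top centre of the cover's grip rib, 86 mm above the cover's underside; the rib is 50 mm long (along the cover's x), 16 mm wide (y) and 28 mm high.
- latch_a (a joint): Inward travel in m of the spring latch on the machine's +y side: a steel roll 12 mm thick, 30 mm long along x, centre 18 mm above the deck and 26.5 mm from the axis; 0 = sprung out. The cover's clip bars meet both rolls when its underside is about 21 mm above the deck and push them in about 2.5 mm.
- latch_b (a joint): The same for the -y side. Pressing the cover past both rolls takes 6 to 10 N when well centred (up to 20 N when 2 mm off); most force is needed with the underside 20 to 17 mm above the deck. The bars pass the rolls at 15 mm, the force drops below zero (the rolls pull the cover down), and by about 10 mm the rolls are back out at 0 over the bars.
- gasket (a joint): Squash in m of the sprung black rubber gasket frame on the deck, 0 = free (top 9.5 mm above the deck). After the snap the cover's underside lies on it; it then gives 2 N per mm and bottoms at 0.006. Well squashed is about half its travel or more.
- polish_tin: Bystander: flat round tin, 80 mm across, 28 mm high, on the table on the side of the machine where the cover is not.
- spray_can: Bystander: upright spray can, 52 mm across, 170 mm high.
- wrench: Bystander: open wrench 180 mm long, lying on the table.
- shoe_brush: Bystander: wooden shoe brush 150 x 48 x 40 mm, lying on the table.
Mind the look-alikes: they are no part of the job. Of the things shaped like the cover, the grey one is meant.

How it is judged:
By the outcome, as a careful person would: the job done as asked, in the order asked, and still so for the second after the job is handed in, while the arm keeps its last pose, push and grip.
It also fails if it takes over 58 s, if anything falls off the work surface, if the arm or the gripper's body presses on something with over 40 N, if the wrist force passes 120 N, or if a joint passes its speed limit or range.

ROBOT

A 6-joint arm with a two-finger parallel gripper is mounted at the origin on the work surface. World frame = base frame: x ahead of the robot, y to its left, z up, the work surface at z = 0. Lengths are in m, angles in rad, forces in N, time in s.
With the tool pointing down it reaches from about 0.25 to 0.775 m from the base axis. Payload 4 kg.
Tool frame: the origin (TCP) lies on the centre line of the jaws, within the pads' length; the fingertips stand 25 mm ahead of it and the grasp point (between the pads) lies 6 mm ahead of it; z points along the fingers, y is the line along which they close (so a half turn about z gives the same grasp; the last joint's range is limited). The gripper opens to 94 mm and grips with 3 to 60 N. Pads are 16 mm wide; open, the fingers measure 119 mm over their backs; the gripper's body (75 mm by 177 mm) begins 78 mm behind the grasp point.
Start: joints at [-1.398, 0.087, 1.371, -0, 1.684, -0.103], TCP at [0.15, -0.529, 0.231] pointing down, gripper open.
Joint ranges: [-3.1, 3.1], [-0.76, 2.03], [0.27, 2.55], [-1.08, 4.22], [0.17, 2.65], [-2.57, 2.57]. Speed limits (rad/s): [2.79, 2.79, 3.14, 3.14, 3.14, 3.14].

INTERFACE

Orientations are given as [roll, pitch, yaw] about the fixed x, y, z axes, in that order (R = Rz(yaw) Ry(pitch) Rx(roll)).
In Python, from bench import sensors, optics, ticket gives the robot as it stands.
- The arm moves only by the tool send_rows, never from a script. Its argument "rows" is a list of rows, each a list of 6 numbers: the shift along the world's x, y, z in mm, then the turn, a rotation vector about the world's x, y, z in rad. In form: [[x, y, z, wx, wy, wz], ...]. A call has 1 to 8 rows; each row shifts and turns the commanded pose from where the row before left it; what a row does not reach is not made up. A row lasts 1/12 s, in which the tool goes at most 41.7 mm and 7.16 degrees, less where a joint would pass 70% of its speed; a pose out of reach is approached as far as the arm can. A call is refused whole if a number of a shift passes 41.7 or a number of a turn 0.125, either way. A call with a gripper value outside its range is refused whole. "grip" is the finger opening in mm, from 0 to 94, set as the call begins (left out, the last holds). The fingers move at their own pace and stop on an object; the grip force is fixed at half the most. Time passes only in rows, so rows that do not move let the fingers close. It gives the time, the measured TCP pose, the force, the opening and the grip force at its end, in the units of the state.
- sensors.get_obs(): the state, without advancing time (a new reading comes with each control period).
- optics.snapshot(name): name is "scene" or "top" or "wrist"; returns the picture (420x560x3 uint8, red, green, blue); there is no depth.
- optics.camera_model(name): a dict with "vertical_fov" (degrees; the focal length in pixels is half the picture's height over the tangent of half this angle, whatever the lens; pixels are square), "cx", "cy" (the principal point, pixels), "R" (3x3) and "t" (3): a world point X has camera coordinates R X + t. Camera axes: x right, y down, z forward; pixel columns grow to the right and rows downward; lengths in m; the calibration is good to about 2 mm. A picture is of the moment at which its call begins: read the wrist's pose just before it. camera_model takes no time and is no camera call; for the wrist camera it gives the pose at the moment of the call.
- ticket.close_job(): hands the job in; it is judged then, once.
The state is a dict: "time": time; "joint_positions": joint angles; "qvel": joint speeds; "joint_torque": joint torques, N m; "tool_pos": TCP position; "ee_rot": TCP orientation; "wrist_force": force on the tool from outside, world axes, zero at the start; "wrist_torque": the same for the moment, N m; "width": finger opening in m; "finger_force": force on a finger pad.
Only numpy, scipy, OpenCV 4.12 (cv2) and the standard library are available. Lean on these libraries where they do the work, as an engineer would, in place of code of your own. Each camera call takes 0.05 s, during which the arm holds its last target. There are 200 camera calls.

## Working session

There is one attempt and no reset: what is moved stays moved. The work goes in short steps, Python scripts to look and compute and a tool call to move; the robot and the scene stay as the last step left them, time stands still between calls to the robot, and variables do not carry over. Pictures are saved under pics/ and viewed, at most 10 in all, crops included, and the job is handed in when it is done.

Besides the shell and the picture viewer there is one more tool, called after "Emit:" as a command line: name --pt "numbers of a row" for each row, then --argument value for the rest. send_rows: Moves the arm, as the interface text tells. Its arguments: {"type":"object","properties":{"rows":{"type":"array"},"grip":{"type":"number"}},"required":["rows"]}

```bash
mkdir -p pics
python3 - <<'E'
from bench import sensors, optics
import cv2, numpy as np
np.set_printoptions(precision=4,suppress=True)
for n in ["scene","top"]:
    im=optics.snapshot(n); cv2.imwrite(f"pics/{n}0.png",im[:,:,::-1])
    m=optics.camera_model(n); print(n,m)
o=sensors.get_obs(); print(o)
E
```

```text
scene {'vertical_fov': 50.61037676746391, 'cx': 283.6144634796529, 'cy': 202.0550929876819, 'R': array([[-0.1522,  0.9881,  0.0214],
       [ 0.5965,  0.1091, -0.7952],
       [-0.788 , -0.1083, -0.606 ]]), 't': array([ 0.0336, -0.2589,  1.7374])}
top {'vertical_fov': 45.96777009579097, 'cx': 270.67653664272336, 'cy': 202.75435821261135, 'R': array([[-0.0128, -0.9999, -0.0102],
       [-0.9889,  0.0141, -0.1477],
       [ 0.1478,  0.0082, -0.989 ]]), 't': array([0.0633, 0.5578, 1.5936])}
{'time': 0.1, 'joint_positions': array([-1.3981,  0.0879,  1.3721, -0.    ,  1.6836, -0.1031]), 'qvel': array([ 0.0027, -0.0028, -0.0039, -0.    , -0.    , -0.0008]), 'joint_torque': array([  0.0024, -34.125 , -30.3303,   0.0719,   0.0304,  -0.0001]), 'tool_pos': array([ 0.1497, -0.5288,  0.2294]), 'ee_rot': array([-3.1397, -0.0002,  0.2758]), 'wrist_force': array([ 0.6318,  0.6805, -0.0717]), 'wrist_torque': array([-0.064 , -0.0234,  0.0267]), 'finger_force': 0.0, 'width': 0.09404670999985125}
```

View pics/scene0.png

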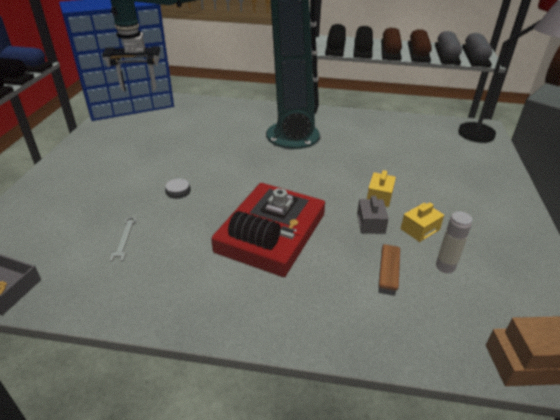

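View pics/top0.png

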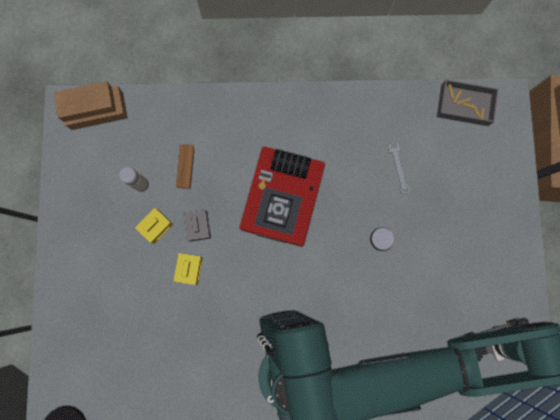

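Scene: grey cover at (373,215), with yellow look-alikes at (381,187) and (423,221). In the top view the grey cover is at (196,224) and the yellows at (153,225) and (187,268). Only the one at (196,224) is grey, so I'll confirm it in an enlarged crop. The machine's pulley is at top (279,210) and the motor at (291,163).

```bash
cat > h.py <<'E'
import numpy as np, cv2
from bench import sensors, optics
np.set_printoptions(precision=4,suppress=True)
def ray(m,u,v,z,H=420):
    f=H/2/np.tan(np.radians(m["vertical_fov"])/2)
    R,t=np.array(m["R"]),np.array(m["t"]); C=-R.T@t
    d=R.T@np.array([(u-m["cx"])/f,(v-m["cy"])/f,1]); return C+d*(z-C[2])/d[2]
def proj(m,X,H=420):
    f=H/2/np.tan(np.radians(m["vertical_fov"])/2)
    c=np.array(m["R"])@X+m["t"]; return f*c[:2]/c[2]+[m["cx"],m["cy"]]
def T(x,y,a,p):  # planar pose, local point -> world
    c,s=np.cos(a),np.sin(a); return np.array([x+c*p[0]-s*p[1],y+s*p[0]+c*p[1],p[2]])
E
python3 - <<'E'
from h import *
im=cv2.imread("pics/top0.png"); m=optics.camera_model("top")
a=cv2.resize(im[140:255,230:335],None,fx=5,fy=5,interpolation=cv2.INTER_CUBIC)
b=cv2.resize(im[200:250,175:220],None,fx=5,fy=5,interpolation=cv2.INTER_CUBIC)
c=np.zeros((575,225,3),np.uint8); c[:250,:225]=b
cv2.imwrite("pics/crop1.png",np.hstack([a,c]))
red=((im[:,:,2]>110)&(im[:,:,1]<60)).astype(np.uint8); red[:140]=0;red[255:]=0;red[:,:230]=0;red[:,335:]=0
p=np.argwhere(red)[:,::-1].astype(np.float32); r=cv2.minAreaRect(p); print(r); 
for q in cv2.boxPoints(r): print(q, ray(m,*q,0.06))
print("pulley",ray(m,279,210,.1),"motor",ray(m,291,163,.12),"cover",ray(m,196,224,.07))
E
```

```text
((282.0565185546875, 195.36138916015625), (65.81043243408203, 85.56842041015625), 15.068490028381348)
[239.16 228.12] [0.4742 0.1588 0.06  ]
[261.4055 145.4938] [0.7487 0.0839 0.06  ]
[324.9531 162.6028] [ 0.6874 -0.1254  0.06  ]
[302.7076 245.229 ] [ 0.416  -0.0459  0.06  ]
pulley [0.5263 0.0291 0.1   ] motor [ 0.6738 -0.0112  0.12  ] cover [0.4885 0.2975 0.07  ]
```

View pics/crop1.png

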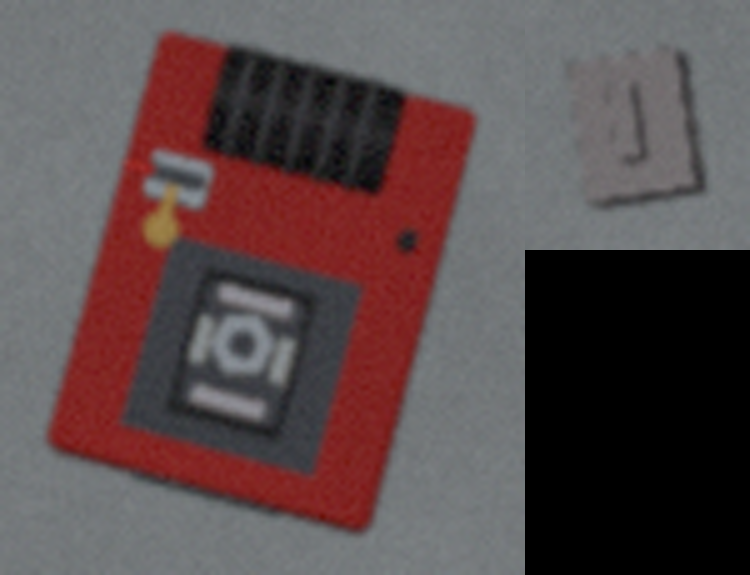

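The crop confirms the plain grey box with a rib at (196,224) in the top view as the cover. The machine sits at about (0.529, 0.033) with yaw about -0.275. Next I'll move above the nut.

Emit:
send_rows --pt "22 33 5 0 0 0.12" --pt "22 33 5 0 0 0.12" --pt "22 33 5 0 0 0.12" --pt "22 33 5 0 0 0.12" --pt "22 33 5 0 0 0.12" --pt "22 33 5 0 0 0.12" --pt "22 33 5 0 0 0.12" --pt "22 33 5 0 0 0.12" --grip 60

```text
time: 0.77
tool_pos: [0.3262, -0.2633, 0.2704]
ee_rot: [-3.141, -0.0, 1.241]
wrist_force: [0.5, -0.2, 0.8]
width: 0.0602
finger_force: 0.0
```

Emit:
send_rows --pt "22 33 5 0 0 0.1" --pt "22 33 5 0 0 0" --pt "22 33 5 0 0 0" --pt "22 33 5 0 0 0" --pt "22 33 5 0 0 0" --pt "22 33 5 0 0 0" --pt "22 33 0 0 0 0" --pt "22 33 0 0 0 0"

```text
time: 1.43
tool_pos: [0.5024, 0.0008, 0.3006]
ee_rot: [3.141, 0.0, 1.336]
wrist_force: [-0.1, -0.9, -0.1]
width: 0.0598
finger_force: 0.0
```

Emit:
send_rows --pt "26 32 0 0 0 0" --pt "0 0 0 0 0 0" --pt "0 0 0 0 0 0"

```text
time: 1.68
tool_pos: [0.528, 0.0323, 0.2988]
ee_rot: [-3.138, 0.001, 1.339]
wrist_force: [-0.7, 0.2, -0.4]
width: 0.0598
finger_force: 0.0
```

Run:
```python
from h import *
o=sensors.get_obs(); m=optics.camera_model("wrist"); im=optics.snapshot("wrist")
print(o["tool_pos"],o["ee_rot"],o["time"],m, -np.array(m["R"]).T@m["t"])
cv2.imwrite("pics/w1.png",im[:,:,::-1])
```

```text
[0.528  0.0323 0.2988] [-3.1383  0.001   1.3394] 1.6833 {'vertical_fov': 58.154963421321085, 'cx': 279.2176785489301, 'cy': 208.2840099660392, 'R': array([[ 0.9737, -0.228 , -0.0026],
       [-0.219 , -0.9382,  0.2679],
       [-0.0635, -0.2602, -0.9635]]), 't': array([-0.5058,  0.0991,  0.4992])} [0.5459 0.1076 0.453 ]
```

View pics/w1.png

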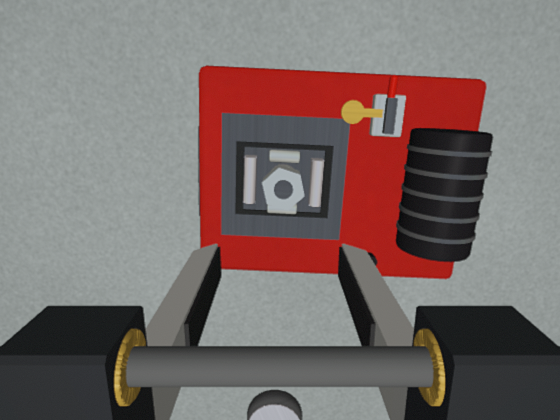

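The wrist view shows the deck plate at (230–350,112–240), with the hex nut at about (283,188) and the motor on the right. I'll fit the pose metrically.

```bash
cat >> h.py <<'E'
def rectify(im,m,x,y,a,z,half,ppm=4):
    """metric view of plane z (machine frame, x right, y up), half in mm"""
    k=[(-1,-1),(1,-1),(1,1),(-1,1)]
    w=[proj(m,T(x,y,a,np.array([i*half/1e3,j*half/1e3,z]))) for i,j in k]
    d=[((i+1)*half*ppm,(1-j)*half*ppm) for i,j in k]
    H=cv2.getPerspectiveTransform(np.float32(w),np.float32(d))
    return cv2.warpPerspective(im,H,(2*half*ppm,)*2,flags=cv2.INTER_CUBIC)
E
python3 - <<'E'
from h import *
im=cv2.imread("pics/w1.png"); m=optics.camera_model("wrist")
red=((im[:,:,2]>110)&(im[:,:,1]<70)).astype(np.uint8)
n,l,s,_=cv2.connectedComponentsWithStats(red); k=1+s[1:,4].argmax()
P=np.float32([ray(m,u,v,.06)[:2]*1000 for v,u in np.argwhere(l==k)])
r=cv2.minAreaRect(P); print(r)
c=np.array(r[0])/1e3
bp=cv2.boxPoints(r); e=[bp[1]-bp[0],bp[2]-bp[1]]; e=max(e,key=np.linalg.norm); e=e if e[0]>0 else -e
a=np.arctan2(e[1],e[0]); o=c-.055*np.array([np.cos(a),np.sin(a)]); print("machine",o,a)
A=rectify(im,m,o[0],o[1],a,.110,35,8); B=rectify(im,m,o[0],o[1],a,.06,60,3)
C=np.zeros((560,360,3),np.uint8);C[:360]=B
for I,c0 in((A,280),(B,180)): 
    pass
A2=A.copy(); cv2.circle(A2,(280,280),4,(0,0,255),-1)
cv2.circle(C,(180,180),2,(0,0,255),-1); 
cv2.imwrite("pics/rect.png",np.hstack([A2,C])[:, :800])
E
```

```text
((582.97900390625, 17.46807861328125), (215.40391540527344, 284.81689453125), 73.97171783447266)
machine [0.5301 0.0327] -0.27974632
```

View pics/rect.png

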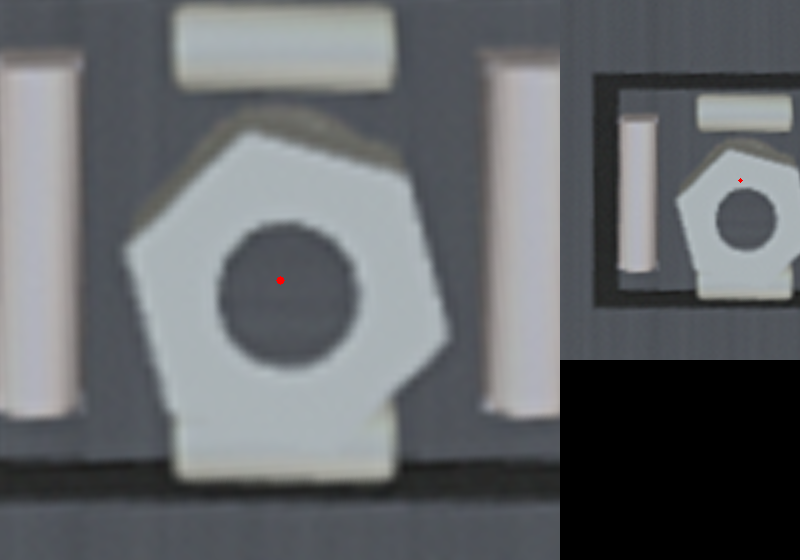

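The nut axis is at about (0.5306, 0.0311) and the nut angle is about 0.80 rad. I'll grip with yaw 1.535, which leaves about 1.1 rad of clockwise turn.

Emit:
send_rows --pt "2.6 -1.2 -30 0 0 0.1" --pt "0 0 -40 0 0 0.095" --pt "0 0 -40 0 0 0" --pt "0 0 -40 0 0 0" --pt "0 0 -20 0 0 0" --pt "0 0 -13 0 0 0" --pt "0 0 0 0 0 0" --pt "0 0 0 0 0 0"

```text
time: 2.4
tool_pos: [0.5295, 0.0282, 0.1175]
ee_rot: [-3.141, 0.0, 1.529]
wrist_force: [0.4, -0.3, -0.4]
width: 0.0599
finger_force: 0.0
```

Emit:
send_rows --pt "0 0 0 0 0 0" --pt "0 0 0 0 0 0" --pt "0 0 0 0 0 0" --pt "0 0 0 0 0 0" --pt "0 0 0 0 0 0" --pt "0 0 0 0 0 0" --pt "0 0 0 0 0 0" --grip 30

```text
time: 2.98
tool_pos: [0.5309, 0.0295, 0.1188]
ee_rot: [3.14, 0.0, 1.531]
wrist_force: [-0.2, -1.3, 5.5]
width: 0.0357
finger_force: 30.0
```

Run:
```python
from h import *
o=sensors.get_obs()
for k in ["time","tool_pos","ee_rot","wrist_force","wrist_torque","width","finger_force"]: print(k,o[k])
```

```text
time 2.9833
tool_pos [0.5309 0.0295 0.1188]
ee_rot [3.1397 0.0004 1.531 ]
wrist_force [-0.1741 -1.309   5.5481]
wrist_torque [-0.1484  0.181   0.0596]
width 0.035660340679334046
finger_force 29.971124958246946
```

Emit:
send_rows --pt "0 0 0 0 0 -0.12" --pt "0 0 0 0 0 -0.12" --pt "0 0 0 0 0 -0.12" --pt "0 0 0 0 0 -0.12" --pt "0 0 0 0 0 -0.12" --pt "0 0 0 0 0 -0.12" --pt "0 0 0 0 0 -0.12" --pt "0 0 0 0 0 -0.08"

```text
time: 3.65
tool_pos: [0.5285, 0.0307, 0.1188]
ee_rot: [-3.138, 0.002, 0.607]
wrist_force: [-7.7, 2.0, 10.0]
width: 0.0357
finger_force: 30.0
```

Emit:
send_rows --pt "0 0 0 0 0 -0.04" --pt "0 0 0 0 0 -0.04" --pt "0 0 0 0 0 -0.04" --pt "0 0 0 0 0 -0.04" --pt "0 0 0 0 0 0"

```text
time: 4.07
tool_pos: [0.5283, 0.0312, 0.1188]
ee_rot: [-3.137, 0.003, 0.451]
wrist_force: [-8.4, 3.5, 9.3]
width: 0.0359
finger_force: 30.0
```

```bash
cat > s.py <<'E'
from h import *
o=sensors.get_obs()
for k in ["time","tool_pos","ee_rot","wrist_force","wrist_torque","width","finger_force"]: print(k,o[k])
E
python3 s.py
```

```text
time 4.0667
tool_pos [0.5283 0.0312 0.1188]
ee_rot [-3.1373  0.003   0.4506]
wrist_force [-8.3588  3.4767  9.3234]
wrist_torque [ 0.463   1.4574 -0.0554]
width 0.03587006280484146
finger_force 29.977846567053348
```

Emit:
send_rows --pt "-1.5 0 0 0 0 -0.03" --pt "0 0 0 0 0 -0.03" --pt "0 0 0 0 0 -0.03" --pt "0 0 0 0 0 0"

```text
time: 4.4
tool_pos: [0.5275, 0.031, 0.1187]
ee_rot: [-3.139, 0.002, 0.363]
wrist_force: [-6.3, 3.3, 8.9]
width: 0.0363
finger_force: 30.6
```

```bash
python3 s.py
```

```text
time 4.4
tool_pos [0.5275 0.031  0.1187]
ee_rot [-3.1388  0.0019  0.3635]
wrist_force [-6.3321  3.2652  8.8584]
wrist_torque [0.4529 1.1741 0.8281]
width 0.036274776901482224
finger_force 30.612299654167145
```

Emit:
send_rows --pt "0 0 0 0 0 -0.03" --pt "0 0 0 0 0 -0.03" --pt "0 0 0 0 0 0"

```text
time: 4.65
tool_pos: [0.5267, 0.0308, 0.1187]
ee_rot: [-3.139, 0.004, 0.304]
wrist_force: [-8.4, 1.9, 10.9]
width: 0.0362
finger_force: 31.5
```

```bash
python3 s.py
```

```text
time 4.65
tool_pos [0.5267 0.0308 0.1187]
ee_rot [-3.1388  0.0044  0.3039]
wrist_force [-8.3942  1.868  10.8766]
wrist_torque [0.3657 1.5386 1.0544]
width 0.03617453262287402
finger_force 31.45810057874769
```

Emit:
send_rows --pt "0 0 0 0 0 0" --pt "0 0 0 0 0 0" --pt "0 0 0 0 0 0" --pt "0 0 5 0 0 0" --pt "0 0 35 0 0 0" --pt "0 0 40 0 0 0" --pt "0 0 40 0 0 0" --pt "0 0 40 0 0 0" --grip 70

```text
time: 5.32
tool_pos: [0.5286, 0.0294, 0.2791]
ee_rot: [-3.142, 0.0, 0.3]
wrist_force: [0.6, -0.2, -0.7]
width: 0.0698
finger_force: 0.0
```

Emit:
send_rows --pt "0 0 20 0 0 0.1" --pt "0 0 0 0 0 0.1" --pt "0 0 0 0 0 0.1" --pt "0 0 0 0 0 0.1" --pt "0 0 0 0 0 0.1" --pt "0 0 0 0 0 0" --pt "0 0 0 0 0 0" --pt "0 0 0 0 0 0"

```text
time: 5.98
tool_pos: [0.5289, 0.0295, 0.2975]
ee_rot: [3.142, 0.0, 0.798]
wrist_force: [-0.5, -0.1, 0.4]
width: 0.0703
finger_force: 0.0
```

```bash
python3 s.py
python3 - <<'E'
from h import *
m=optics.camera_model("wrist"); im=optics.snapshot("wrist")[:,:,::-1].copy(); cv2.imwrite("pics/w2.png",im)
red=((im[:,:,2]>110)&(im[:,:,1]<70)).astype(np.uint8)
n,l,s,_=cv2.connectedComponentsWithStats(red); k=1+s[1:,4].argmax(); print(s[k])
P=np.float32([ray(m,u,v,.06)[:2]*1000 for v,u in np.argwhere(l==k)])
r=cv2.minAreaRect(P); print(r)
A=rectify(im,m,.5301,.0327,-.2797,.110,35,8); B=rectify(im,m,.5301,.0327,-.2797,.06,40,3)
C=np.zeros((560,240,3),np.uint8);C[:240]=B; C[250:490]=rectify(im,m,.5301,.0327,-.2797,.080,40,3)
cv2.circle(A,(280,280),4,(0,0,255),-1);cv2.circle(C,(120,120),2,(0,0,255),-1);cv2.circle(C,(120,370),2,(0,0,255),-1)
cv2.imwrite("pics/rect2.png",np.hstack([A,C]))
E
```

```text
time 5.9833
tool_pos [0.5289 0.0295 0.2975]
ee_rot [3.1415 0.0001 0.7985]
wrist_force [-0.5466 -0.141   0.354 ]
wrist_torque [-0.0251 -0.0296 -0.0022]
width 0.07029278325396109
finger_force 0.0
[  156     0   333   291 29719]
((583.9038696289062, 18.544708251953125), (215.25048828125, 283.91107177734375), 74.1006851196289)
```

View pics/rect2.png

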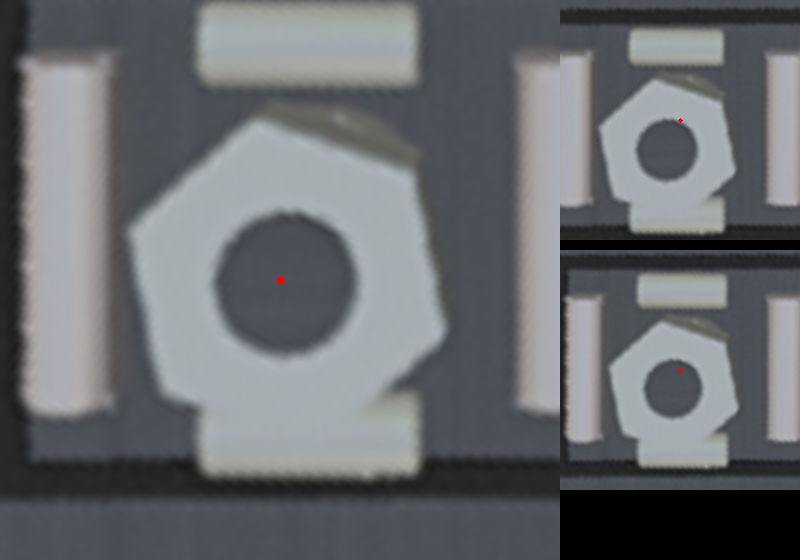

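```bash
cat > hexfit.py <<'E'
from h import *
from scipy.optimize import minimize
def fit(A,c0,a0,skip=()):
    g=cv2.GaussianBlur(cv2.cvtColor(A,cv2.COLOR_BGR2GRAY).astype(np.float32),(0,0),2.5)
    gx,gy=cv2.Sobel(g,cv2.CV_32F,1,0),cv2.Sobel(g,cv2.CV_32F,0,1)
    t=np.linspace(-.85,.85,40)*10.39*8
    def cost(p):
        x,y,a,s=p; v=0
        for k in range(6):
            n=a+k*np.pi/3   # image direction, y down
            nx,ny=np.cos(n),np.sin(n)
            if ny>.5: continue   # lower edges are over a latch roll
            X=(x+18*8*s*nx-t*ny).astype(np.float32)[None]; Y=(y+18*8*s*ny+t*nx).astype(np.float32)[None]
            v+=(cv2.remap(gx,X,Y,1)*nx+cv2.remap(gy,X,Y,1)*ny).mean()
        return v
    best=min((minimize(cost,[*c0,a0+d,1],method="Nelder-Mead",options=dict(initial_simplex=[[*c0,a0+d,1],[c0[0]+6,c0[1],a0+d,1],[c0[0],c0[1]+6,a0+d,1],[*c0,a0+d+.05,1],[*c0,a0+d,1.03]])) for d in(-.04,0,.04)),key=lambda r:r.fun)
    return best
E
cat > run.py <<'E'
from hexfit import *
import pickle
E
python3 - <<'E'
from hexfit import *
# second picture: camera still in place
m=optics.camera_model("wrist"); im=cv2.imread("pics/w2.png")
A=rectify(im,m,.5301,.0327,-.2797,.110,35,8)
r=fit(A,(287,281),-.22); print("w2",r.x,r.fun,"normal(img) deg",np.degrees(r.x[2]),"theta",r.x[2]%(np.pi/3)+np.pi/3, )
# first picture's camera model
m1=dict(m); m1["R"]=np.array([[.9737,-.228,-.0026],[-.219,-.9382,.2679],[-.0635,-.2602,-.9635]]); m1["t"]=np.array([-.5058,.0991,.4992])
A=rectify(cv2.imread("pics/w1.png"),m1,.5301,.0327,-.2797,.110,35,8)
r=fit(A,(287,291),-.24); print("w1",r.x,r.fun,r.x[2]%(np.pi/3))
# machine yaw from guides/plate edges: dark plate in w2
E
```

```text
w2 [286.1134 282.4529  -0.1969   1.013 ] -220.89736186327656 normal(img) deg -11.281044310192398 theta 1.8975037361169655
w1 [287.0994 282.2023  -0.26     1.0114] -219.71389519987173 0.7871652213515574
```

The nut reads 1.8975 rad, so it is at its stop. The seat axis is at (0.5309, 0.0323), and the grip-derived estimate agrees. Next I'll look at the cover.

Emit:
send_rows --pt "-5 38 3 0 0 -0.08" --pt "-5 38 0 0 0 -0.08" --pt "-5 38 0 0 0 -0.08" --pt "-5 38 0 0 0 -0.08" --pt "-5 38 0 0 0 -0.08" --pt "-5 38 0 0 0 -0.08" --pt "-5 38 0 0 0 -0.08" --pt "-5 2 0 0 0 -0.08" --grip 45

```text
time: 6.7
tool_pos: [0.4875, 0.3032, 0.2993]
ee_rot: [-3.139, 0.002, 0.162]
wrist_force: [-1.6, -0.9, -0.7]
width: 0.0452
finger_force: 0.0
```

Emit:
send_rows --pt "0 0 0 0 0 0" --pt "0 0 0 0 0 0" --pt "0 0 0 0 0 0"

```text
time: 6.95
tool_pos: [0.4892, 0.2968, 0.3006]
ee_rot: [3.141, -0.0, 0.161]
wrist_force: [0.7, 1.1, -1.2]
width: 0.045
finger_force: 0.0
```

```bash
python3 s.py
python3 - <<'E'
from h import *
m=optics.camera_model("wrist"); im=optics.snapshot("wrist")[:,:,::-1].copy(); cv2.imwrite("pics/w3.png",im)
A=rectify(im,m,.4885,.2975,0,.086,70,4)
cv2.circle(A,(280,280),3,(0,0,255),-1)
cv2.imwrite("pics/rect3.png",A)
E
```

```text
time 6.95
tool_pos [0.4892 0.2968 0.3006]
ee_rot [ 3.1411 -0.0003  0.1609]
wrist_force [ 0.6818  1.115  -1.2396]
wrist_torque [-0.0275  0.0519 -0.0156]
width 0.04495643122803776
finger_force 0.0
```

View pics/rect3.png

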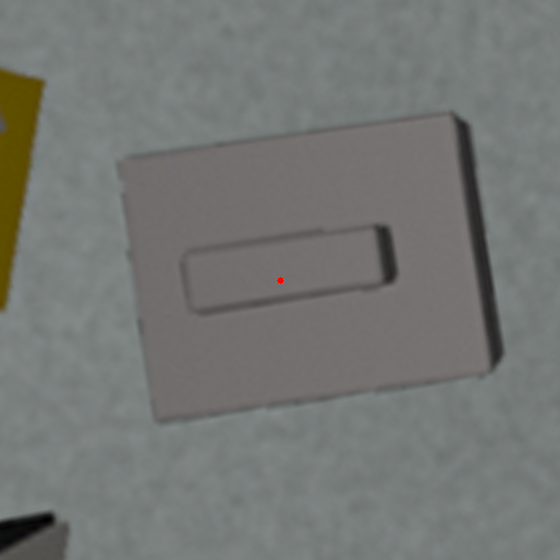

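The cover rib centre is at (0.4897, 0.3000) with yaw 0.137; its top corners in the rectified crop are (184,252), (378,227), (384,287) and (193,314). Next I'll descend and grip.

Emit:
send_rows --pt "0.5 3.2 -30 0 0 -0.024" --pt "0 0 -40 0 0 0" --pt "0 0 -40 0 0 0" --pt "0 0 -40 0 0 0" --pt "0 0 -35 0 0 0" --pt "0 0 -20 0 0 0" --pt "0 0 -8 0 0 0" --pt "0 0 0 0 0 0"

```text
time: 7.67
tool_pos: [0.4887, 0.299, 0.0859]
ee_rot: [3.14, 0.004, 0.135]
wrist_force: [-0.0, 0.0, -0.1]
width: 0.0452
finger_force: 0.0
```

Emit:
send_rows --pt "0 0 0 0 0 0" --pt "0 0 0 0 0 0" --pt "0 0 0 0 0 0"

```text
time: 7.92
tool_pos: [0.4907, 0.301, 0.0895]
ee_rot: [-3.14, -0.004, 0.136]
wrist_force: [0.8, 0.7, 0.8]
width: 0.0449
finger_force: 0.0
```

Emit:
send_rows --pt "0 -0.5 -2 0 0 0" --pt "0 0 0 0 0 0"

```text
time: 8.08
tool_pos: [0.4897, 0.3003, 0.0861]
ee_rot: [-3.141, -0.001, 0.137]
wrist_force: [-0.3, 0.0, -0.0]
width: 0.0453
finger_force: 0.0
```

Emit:
send_rows --pt "0 0 0 0 0 0" --pt "0 0 0 0 0 0" --pt "0 0 0 0 0 0" --pt "0 0 0 0 0 0" --pt "0 0 0 0 0 0" --pt "0 0 0 0 0 0" --pt "0 0 0 0 0 0" --pt "0 0 0 0 0 0" --grip 5

```text
time: 8.75
tool_pos: [0.4893, 0.3003, 0.0854]
ee_rot: [3.142, 0.0, 0.137]
wrist_force: [-0.2, 1.3, -0.7]
width: 0.0157
finger_force: 30.0
```

```bash
python3 s.py
```

```text
time 8.75
tool_pos [0.4893 0.3003 0.0854]
ee_rot [3.1416 0.0002 0.1369]
wrist_force [-0.2099  1.2645 -0.7057]
wrist_torque [0.1249 0.0427 0.0025]
width 0.015661680274259078
finger_force 29.972942769527435
```

Emit:
send_rows --pt "0 0 10 0 0 0" --pt "0 0 30 0 0 0" --pt "0 0 40 0 0 0" --pt "0 0 40 0 0 0" --pt "0 0 30 0 0 0" --pt "5 -20 10 0 0 -0.04" --pt "5 -34 0 0 0 -0.06" --pt "5 -34 0 0 0 -0.06"

```text
time: 9.42
tool_pos: [0.5048, 0.2121, 0.2481]
ee_rot: [-3.141, -0.004, -0.024]
wrist_force: [0.0, -0.5, -1.9]
width: 0.016
finger_force: 30.0
```

Emit:
send_rows --pt "5 -34 0 0 0 -0.06" --pt "5 -34 0 0 0 -0.06" --pt "5 -34 0 0 0 -0.06" --pt "5 -34 0 0 0 -0.06" --pt "4 -30 0 0 0 -0.016" --pt "2.5 -14 0 0 0 0" --pt "0 0 0 0 0 0" --pt "0 0 0 0 0 0"

```text
time: 10.08
tool_pos: [0.5308, 0.0317, 0.2459]
ee_rot: [-3.141, 0.0, -0.281]
wrist_force: [-0.3, 0.1, -0.4]
width: 0.0157
finger_force: 30.0
```

Emit:
send_rows --pt "0 0 0 0 0 0" --pt "0 0 0 0 0 0"

```text
time: 10.25
tool_pos: [0.5307, 0.0334, 0.2458]
ee_rot: [-3.141, -0.0, -0.278]
wrist_force: [-0.7, -0.8, -1.8]
width: 0.0155
finger_force: 30.0
```

```bash
python3 s.py
python3 - <<'E'
from h import *
m=optics.camera_model("wrist"); im=optics.snapshot("wrist")[:,:,::-1].copy(); cv2.imwrite("pics/w4.png",im)
E
```

```text
time 10.25
tool_pos [0.5307 0.0334 0.2458]
ee_rot [-3.1412 -0.     -0.2776]
wrist_force [-0.7416 -0.792  -1.7894]
wrist_torque [ 0.0734 -0.0157 -0.0166]
width 0.01553940294128035
finger_force 29.972816705703735
```

View pics/w4.png

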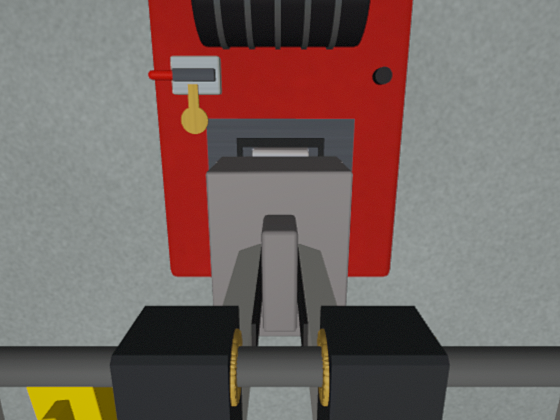

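Run:
```python
from h import *
m=optics.camera_model("wrist"); c,s=np.cos(-.279),np.sin(-.279)
def loc(u,v,z): 
    d=ray(m,u,v,z)[:2]-[.5309,.0323]; return np.round(1e3*np.array([c*d[0]+s*d[1],-s*d[0]+c*d[1]]),1)
for p in [(207,172,.219),(352,172,.219),(263,232,.247),(298,232,.247),(208,119,.06),(354,119,.06),(237,138,.06),(324,138,.06)]: print(p,loc(*p))
im=cv2.imread("pics/w4.png"); cv2.imwrite("pics/c4.png",cv2.resize(im[100:340,190:370],None,fx=2.5,fy=2.5))
```

```text
(207, 172, 0.219) [44.8 35.7]
(352, 172, 0.219) [ 45.  -34.5]
(263, 232, 0.247) [23.9  7.6]
(298, 232, 0.247) [23.9 -7.4]
(208, 119, 0.06) [63.9 63.2]
(354, 119, 0.06) [ 64.3 -64.9]
(237, 138, 0.06) [47.6 38.2]
(324, 138, 0.06) [ 47.8 -39.1]
```

View pics/c4.png

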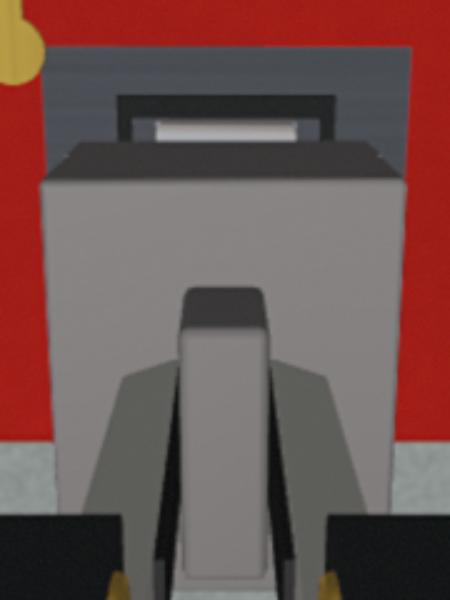

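Emit:
send_rows --pt "0 -0.5 -15 0 0 0" --pt "0 0 -20 0 0 0" --pt "0 0 -20 0 0 0" --pt "0 0 -12 0 0 0" --pt "0 0 -2 0 0 0" --pt "0 0 0 0 0 0" --pt "0 0 0 0 0 0"

```text
time: 10.88
tool_pos: [0.5314, 0.0321, 0.1775]
ee_rot: [-3.141, -0.002, -0.279]
wrist_force: [0.1, -0.3, -1.9]
width: 0.016
finger_force: 30.0
```

Emit:
send_rows --pt "0 0 -2 0 0 0" --pt "0 0 -2 0 0 0" --pt "0 0 -2 0 0 0" --pt "0 0 -1 0 0 0" --pt "0 0 -1 0 0 0"

```text
time: 11.3
tool_pos: [0.5309, 0.0317, 0.1686]
ee_rot: [3.142, -0.0, -0.279]
wrist_force: [-0.2, 2.0, -1.2]
width: 0.0158
finger_force: 30.0
```

Emit:
send_rows --pt "0 0 -1 0 0 0" --pt "0 0 -1 0 0 0" --pt "0 0 0 0 0 0"

```text
time: 11.55
tool_pos: [0.531, 0.032, 0.1666]
ee_rot: [-3.141, -0.0, -0.279]
wrist_force: [-0.5, 0.3, -0.7]
width: 0.016
finger_force: 30.0
```

```bash
python3 s.py
```

```text
time 11.55
tool_pos [0.531  0.032  0.1666]
ee_rot [-3.1411 -0.0002 -0.2792]
wrist_force [-0.4881  0.2945 -0.7104]
wrist_torque [ 0.1726 -0.0024 -0.0105]
width 0.0159602781114418
finger_force 29.972235560417175
```

Emit:
send_rows --pt "0 0 -1 0 0 0" --pt "0 0 -1 0 0 0" --pt "0 0 0 0 0 0"

```text
time: 11.8
tool_pos: [0.5313, 0.032, 0.1656]
ee_rot: [-3.141, -0.002, -0.279]
wrist_force: [-0.3, 1.2, 3.7]
width: 0.0159
finger_force: 30.0
```

Emit:
send_rows --pt "0 0 -1 0 0 0" --pt "0 0 -1 0 0 0" --pt "0 0 0 0 0 0"

```text
time: 12.05
tool_pos: [0.5315, 0.032, 0.1645]
ee_rot: [-3.141, -0.003, -0.279]
wrist_force: [-1.7, 1.3, 7.2]
width: 0.016
finger_force: 30.0
```

Emit:
send_rows --pt "0 0 -1 0 0 0" --pt "0 0 -1 0 0 0" --pt "0 0 0 0 0 0"

```text
time: 12.3
tool_pos: [0.5318, 0.0319, 0.1631]
ee_rot: [-3.14, -0.004, -0.279]
wrist_force: [-1.6, 1.4, 8.5]
width: 0.0161
finger_force: 30.0
```

```bash
python3 s.py
```

```text
time 12.3
tool_pos [0.5318 0.0319 0.1631]
ee_rot [-3.1404 -0.0037 -0.2791]
wrist_force [-1.5691  1.3872  8.4781]
wrist_torque [ 0.3645  0.3752 -0.0256]
width 0.016070226609352384
finger_force 29.982163310050964
```

Rolls engaged at the expected height and force. I'll keep pressing.

Emit:
send_rows --pt "0 0 -1 0 0 0" --pt "0 0 -1 0 0 0" --pt "0 0 0 0 0 0"

```text
time: 12.55
tool_pos: [0.532, 0.0319, 0.1606]
ee_rot: [-3.14, -0.004, -0.279]
wrist_force: [0.0, 1.0, 6.3]
width: 0.0158
finger_force: 30.0
```

Emit:
send_rows --pt "0 0 -1 0 0 0" --pt "0 0 -1 0 0 0" --pt "0 0 0 0 0 0"

```text
time: 12.8
tool_pos: [0.5317, 0.0319, 0.1568]
ee_rot: [-3.141, -0.002, -0.279]
wrist_force: [1.1, 1.3, -0.4]
width: 0.0157
finger_force: 30.0
```

Emit:
send_rows --pt "0 0 -1 0 0 0" --pt "0 0 -1 0 0 0" --pt "0 0 0 0 0 0"

```text
time: 13.05
tool_pos: [0.5308, 0.0319, 0.1538]
ee_rot: [3.142, 0.001, -0.279]
wrist_force: [1.6, 1.8, -1.6]
width: 0.016
finger_force: 30.0
```

Emit:
send_rows --pt "0 0 -1 0 0 0" --pt "0 0 -1 0 0 0" --pt "0 0 0 0 0 0"

```text
time: 13.3
tool_pos: [0.5308, 0.0319, 0.1528]
ee_rot: [-3.142, 0.0, -0.279]
wrist_force: [0.5, 2.7, 3.3]
width: 0.0159
finger_force: 30.0
```

Emit:
send_rows --pt "0 0 -1 0 0 0" --pt "0 0 -1 0 0 0" --pt "0 0 -1 0 0 0" --pt "0 0 0 0 0 0"

```text
time: 13.63
tool_pos: [0.5309, 0.0319, 0.1506]
ee_rot: [-3.141, -0.001, -0.279]
wrist_force: [-1.3, 1.7, 7.8]
width: 0.0157
finger_force: 30.0
```

Emit:
send_rows --pt "0 0 -1 0 0 0" --pt "0 0 0 0 0 0" --pt "0 0 0 0 0 0"

```text
time: 13.88
tool_pos: [0.5309, 0.0319, 0.1502]
ee_rot: [-3.141, -0.001, -0.279]
wrist_force: [-2.3, 2.4, 8.2]
width: 0.016
finger_force: 30.0
```

```bash
python3 s.py
```

```text
time 13.8833
tool_pos [0.5309 0.0319 0.1502]
ee_rot [-3.1413 -0.0008 -0.279 ]
wrist_force [-2.2804  2.3806  8.2344]
wrist_torque [0.4658 0.4532 0.009 ]
width 0.016046165008145586
finger_force 29.982087314128876
```

Emit:
send_rows --pt "0 0 -0.5 0 0 0" --pt "0 0 0 0 0 0" --pt "0 0 0 0 0 0" --pt "0 0 0 0 0 0" --pt "0 0 0 0 0 0" --pt "0 0 0 0 0 0"

```text
time: 14.38
tool_pos: [0.5309, 0.0319, 0.1499]
ee_rot: [-3.141, -0.001, -0.279]
wrist_force: [-2.0, 2.3, 9.5]
width: 0.016
finger_force: 30.0
```

```bash
python3 - <<'E'
from h import *
im=optics.snapshot("scene")[:,:,::-1]
cv2.imwrite("pics/fin.png",cv2.resize(im[120:290,150:480],None,fx=2.4,fy=2.4,interpolation=cv2.INTER_CUBIC))
E
python3 s.py
```

```text
time 14.4333
tool_pos [0.5309 0.0319 0.1499]
ee_rot [-3.1413 -0.001  -0.279 ]
wrist_force [-2.3453  2.0214  9.236 ]
wrist_torque [ 0.4491  0.5223 -0.0177]
width 0.015229136842089437
finger_force 29.982596039772034
```

View pics/fin.png

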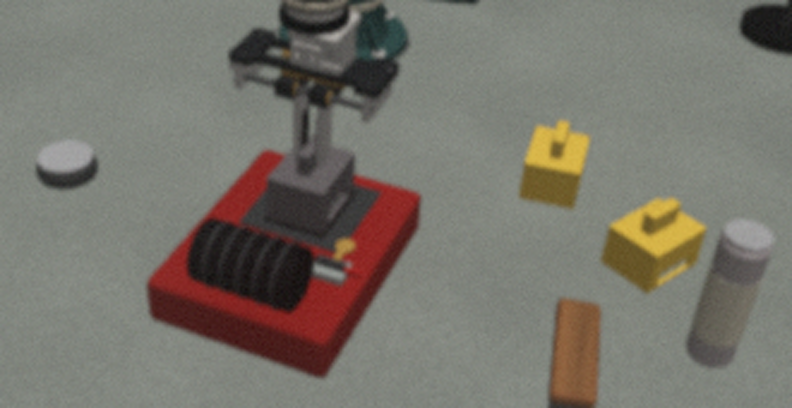

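The cover at crop pixel (310,190) sits squarely and level on the plate with the gripper still holding it. The tin, can and brush look untouched. I'm handing the job in.

```bash
python3 -c "
from bench import ticket
print(ticket.close_job())"
```

```text
the job is handed in; nothing more can be done
None
```

I turned the nut to its stop (measured 1.8975 of 1.9 rad), snapped the grey cover on, and handed the job in at about 14.4 s still pressing it with about 9 N; that squashes the gasket an estimated 4.5–5 mm of its 6 mm.

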